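# Set the cleaned coffee grinder back to its marker from the coarse side and test it

## Robot

A 7-joint arm with a two-finger parallel gripper is mounted at the origin on a cart in front of the work surface, level with it; the furniture and walls round the work are solid. World frame = base frame: x ahead of the robot, y to its left, z up, the work surface at z = 0. Lengths are in m, angles in degrees, forces in N, time in s.
With the tool pointing down it reaches from about 0.4 to 0.85 m from the base axis. Payload 4.5 kg.
Tool frame: the origin (TCP) lies on the centre line of the jaws, within the pads' length; the fingertips stand 17 mm ahead of it and the grasp point (between the pads) lies 2 mm behind it; z points along the fingers, y is the line along which they close (so a half turn about z gives the same grasp; the last joint's range is limited). The gripper opens to 85 mm and grips with 20 to 120 N. Pads are 22 mm wide; open, the fingers measure 114 mm over their backs; the gripper's body (76 mm by 85 mm) begins 54 mm behind the grasp point. The pads swing forward as they close: fully open they stand 13 mm farther back than shut.
Start: joints at [-73.637, 39.483, -11.15, 89.685, 9.013, 51.709, -12.324], TCP at [0.156, 0.605, 0.248] pointing down, gripper open.
Joint ranges: [-172.22, 172.22], [-26.19, 119.32], [-84.43, 86.54], [7.71, 146.69], [-57.33, 237.33], [2.42, 119.75], [-152.13, 152.13]. Speed limits (degrees/s): [147.25, 147.25, 180, 180, 180, 180, 180].

## Interface

Orientations are given as a 3x3 rotation matrix whose columns are the frame's x, y, z axes.
In Python, from plant import arm gives the robot as it stands.
- The arm moves only by the tool nudge_tcp, called as a command line: name --argument value ..., lists and objects as JSON in quotes. Schema: {"type":"object","properties":{"ticks":{"type":"array","items":{"type":"array","prefixItems":[{"type":"array","items":{"type":"number"},"minItems":3,"maxItems":3},{"type":"array","items":{"type":"number"},"minItems":3,"maxItems":3}],"minItems":2,"maxItems":2},"minItems":1,"maxItems":10},"finger_gap":{"type":"number"},"clamp_n":{"type":"number"},"only":{"type":"string"},"quiet":{"type":"boolean"},"lines":{"type":"string"}},"required":["ticks"],"additionalProperties":false}. ticks is a list of rows, 1 to 10 of them, each written [[dx, dy, dz], [rx, ry, rz]]: dx, dy, dz in shares of the most that a row can go, 1 being 62.5 mm, then a rotation vector rx, ry, rz in normalised numbers (1 is 45 degrees); each row shifts and turns the commanded pose from where the row before left it, along the tool's axes as they then stand; what a row does not reach is not made up. A row lasts 1/8 s, in which the tool goes at most 0.0625 m and 10.7 degrees, less where a joint would pass 70% of its speed; a pose out of reach is approached as far as the arm can. finger_gap is the finger opening in m, set as the call begins (left out keeps the last). The fingers move at their own pace and stop on an object; clamp_n is the grip in N (left out, the last holds). Time passes only in rows, so rows that do not move let the fingers close. The tool returns the time, the measured TCP pose, the force, the opening and the grip force at its end. only (a regular expression) keeps the lines of the reply that match it, lines (a string "A,B") keeps lines A to B, and quiet returns only ok. A shift or turn number past 1, either way, is cut back to 1. Input that does not fit is refused with a message, and nothing moves.
- arm.get_obs(): the state, without advancing time (a new reading comes with each control period).
- arm.camera(name): name is "scene" or "top" or "wrist"; returns a dict with "image" (420x560x3 uint8, blue, green, red), "fx", "fy", "cx", "cy" (pixels), "R" (3x3) and "t" (3): a world point X has camera coordinates R X + t; the wrist camera has in their place "hand_eye" (4x4, takes a point from camera to tool coordinates, whose origin is the TCP and whose axes are the flange's). Camera axes: x right, y down, z forward; pixel columns grow to the right and rows downward; lengths in m; the calibration is good to about 2 mm. A picture is of the moment at which its call begins: read the wrist's pose just before it. There is no depth.
- arm.job_done(): hands the job in; it is judged then, once.
The state is a dict: "t": time; "joint_pos": joint angles; "qd": joint speeds; "tau": joint torques, N m; "tool_pos": TCP position; "orientation": TCP orientation; "contact_force": force on the tool from outside, world axes, zero at the start; "wrist_torque": the same for the moment, N m; "gripper_width": finger opening in m; "grip_force": force on a finger pad.
Only numpy, scipy, OpenCV 4.12 (cv2) and the standard library are available. Lean on these libraries where they do the work, as an engineer would, in place of code of your own. Each camera call takes 0.05 s, during which the arm holds its last target. There are 200 camera calls.

## Task

The coffee grinder has just been cleaned and stands too fine: with the bar knob, wind the grind collar to the coarse side until its rib is well past the steel marker clip, then come back towards fine until the rib is in line with the clip, so that the last turning was towards fine and the play in the knob is taken up. Then push in the square power key so that it stays down, and after that hold down the two-dot key for about a second and let go, for an empty test run. Leave the one-dot key and the things round the grinder alone.

Things in the scene. Friction and masses are not known exactly. Their poses are not given: they have to be found in the camera images.
- grinder: Fixed grey coffee grinder, 180 deep x 140 wide x 190 mm to its flat black deck. Origin: centre of underside; x to its back, y to its left seen from the front, z up. On the deck: grind collar (axis at x 5, y 13 mm) and bar knob (axis x 38, y -20 mm); in front three keys on a sloping fascia. Dots round the collar grow from small (fine, left) to large (coarse, right).
- knob_grip (a point): Point on the vertical axis of the black bar knob, 36 mm above the deck, the height to grip. The bar is 60 long (along this point's x axis) x 14 thick (along y), from 18 to 47 mm above the deck, over a round skirt 32 mm across whose top is 19 mm above the deck; all else ends 15 mm above the deck. Knob clockwise (yaw falls) = coarser. Needs 3.5 to 6 rad clockwise, then 1.4 to 2 back.
- grind_knob (a joint): The knob's place in its 0.6 rad of free play (worn gearing): -0.3 rad = it bears on the flank that drives coarser, +0.3 = it bears on the flank that drives finer (play taken up towards fine), between = loose. After each change of direction the knob turns up to 0.6 rad lightly before the collar follows; then it takes about 0.12 N m. It stays where it is left.
- collar (a joint): Angle of the grind collar, rad, growing towards coarse (anticlockwise from above). A knurled ring 66 mm across, 11 mm high, geared to the knob: 4 rad of knob make 1 rad of collar, the other way round.
- collar_index (a point): Outer top end of the black raised rib (13 x 4 mm, 3.5 mm high) on the collar, 34 mm from the collar's axis, 14.5 mm above the deck.
- marker: Small steel clip fixed on the deck just outside the collar; it marks the grind wanted. Its origin lies on the collar's axis at deck height, its x axis points from there out through the clip's pointed tip, y is towards coarse, z up. The rib is in line with it when the rib's outer end has y = 0 in this frame. At the start the rib is 0.7 to 1.05 rad on the fine side.
- marker_tip (a point): Tip of the steel clip, 36 mm from the collar's axis, 13 mm above the deck.
- power_key_top (a point): Centre of the top face of the square power key, left on the fascia seen from the front, 22 x 22 mm. Keys stand 9 mm out of the fascia, 38 mm from centre to centre, white; this point's z axis is square to the fascia, which leans 15 degrees to the front.
- power_key (a joint): Travel of the square power key, 0 (out) to 0.006 m (in). No spring: it yields at about 3 N and stays where it is pushed.
- one_dot_key_top (a point): Centre of the top face of the middle key, round, 22 mm in diameter, with one raised dot. Not to be pressed.
- one_dot_key (a joint): Travel of the one-dot key, 0 to 0.005 m, sprung.
- two_dot_key_top (a point): Centre of the top face of the right-hand key, round, 22 mm in diameter, with two raised dots.
- two_dot_key (a joint): Travel of the two-dot key, 0 (out) to 0.005 m (fully down), sprung: starts to move at 2.5 N, is fully down at 5 N, comes back when let go.
- hopper: Bystander: the grinder's loose clear bean hopper with black lid, 124 mm wide, 133 mm high, to the left of the grinder; origin under its centre.
- brush: Bystander: loose cleaning brush lying on the worktop, about 200 mm long, origin at its middle, on the worktop.
- mug_near: Bystander: loose white mug, 74 mm across the body, 92 mm high, to the right of the grinder; origin on the worktop under its middle.

How it is judged (in metres and radians):
On the way, in this order (a step that is already met when the one before it is completed fails the run):
1. the rib is wound well past the clip to the coarse side (at least 6 mm) (y of collar_index in the frame of marker above 0.006 m), for 0.1 s.
2. the rib is brought back in line with the clip (within 3 mm) with the knob's play taken up towards fine (y of collar_index in the frame of marker between -0.003 and 0.003 m and value of joint grind_knob above 0.2 rad), for 0.2 s.
3. the power key is pushed in (value of joint power_key above 0.004 m), for 0.1 s.
4. the two-dot key is held down for at least half a second (value of joint two_dot_key above 0.003 m), for 0.5 s.
At the end, for the whole second after the job is handed in: The rib is in line with the clip within 3 mm and at rest, the knob's play is taken up towards fine (joint grind_knob over 0.2 of its +0.3 rad), the power key is in (over 4 mm), the two-dot key is out again (under 1 mm) (all of step 2 and value of joint power_key above 0.004 m and value of joint two_dot_key below 0.001 m and velocity of joint collar below 0.05 rad/s); the robot touches nothing.
It fails at once if the one-dot key is pressed (value of joint one_dot_key above 0.002 m).
It fails at once if the two-dot key is pressed while the power key is out (value of joint two_dot_key above 0.002 m and value of joint power_key below 0.003 m).
It fails at once if the two-dot key is pressed while the rib is more than 4 mm from the clip (value of joint two_dot_key above 0.002 m and (y of collar_index in the frame of marker above 0.004 m or y of collar_index in the frame of marker below -0.004 m)).
It fails at once if the hopper, the brush or the mug is moved by more than 20 mm (distance of any of hopper, brush, mug_near from where it was at the start of the episode above 0.02 m).
It also fails if it takes over 64 s, if anything falls off the work surface, if the arm or the gripper's body presses on something with over 40 N, if the wrist force passes 120 N, or if a joint passes its speed limit or range.

## Working session

There is one attempt and no reset: what is moved stays moved. The work goes in short steps, Python scripts to look and compute and a tool call to move; the robot and the scene stay as the last step left them, time stands still between calls to the robot, and variables do not carry over. Pictures are saved under pics/ and viewed, at most 12 in all, crops included, and the job is handed in when it is done.

```bash
ls; mkdir -p pics; python3 - <<'E'
from plant import arm
import cv2,numpy as np,pickle
o=arm.get_obs();print(o['t'],o['tool_pos'],np.round(o['orientation'],3).tolist())
for n in("scene","top"):
    c=arm.camera(n);cv2.imwrite(f"pics/{n}0.png",c["image"]);pickle.dump(c,open(f"{n}0.pkl","wb"))
    print(n,c["fx"],c["fy"],c["cx"],c["cy"],np.round(c["R"],4).tolist(),c["t"])
print(arm.camera("wrist")["hand_eye"])
E
```

```text
pics
plant.py
0.0 [0.15560962 0.60468351 0.2474645 ] [[-0.968, 0.249, -0.0], [0.249, 0.968, -0.002], [-0.0, -0.002, -1.0]]
scene 496.01025887033796 496.01025887033796 277.79468545927756 211.23139348509625 [[-0.5159, 0.8566, 0.0013], [0.7004, 0.4226, -0.5752], [-0.4933, -0.2959, -0.818]] [ 0.06645245 -0.31821939  1.36979283]
top 423.1638984622103 423.1638984622103 281.83650607554256 207.15882478686476 [[-0.0062, -0.9999, -0.012], [-0.9973, 0.0071, -0.0727], [0.0728, 0.0116, -0.9973]] [0.18195027 0.45368034 1.11178374]
[[ 2.72268407e-04 -9.63233693e-01 -2.68664807e-01  6.82242835e-02]
 [ 9.99999962e-01  2.53528723e-04  1.04446091e-04 -1.19155524e-03]
 [-3.24917482e-05 -2.68664825e-01  9.63233726e-01 -1.25703792e-01]
 [ 0.00000000e+00  0.00000000e+00  0.00000000e+00  1.00000000e+00]]
```

View pics/top0.png

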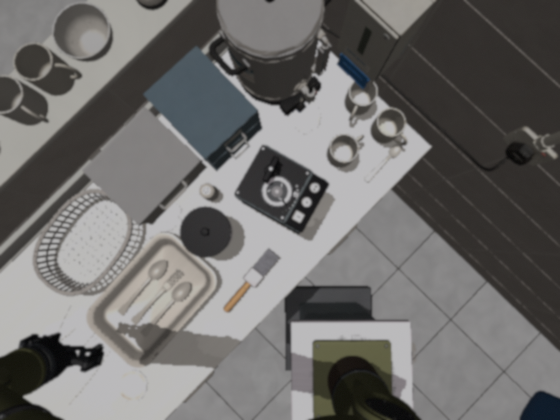

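View pics/scene0.png

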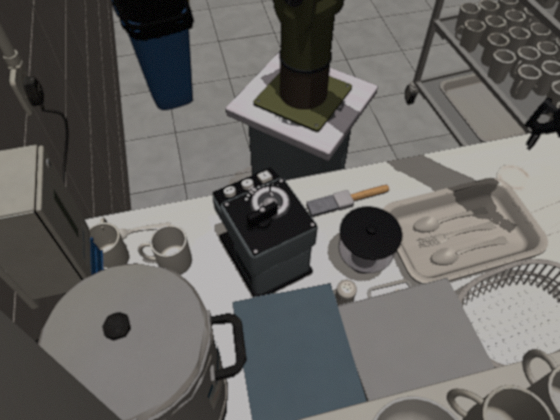

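The top view shows the grinder at about (283,188), with its keys to the lower right at about (299,217), (308,202) and (318,187). The collar is near (278,190) and the knob near (270,170). I'll enlarge both views.

```bash
python3 - <<'E'
import cv2,pickle,numpy as np
a=pickle.load(open("top0.pkl","rb"))["image"][140:240,230:330];b=pickle.load(open("scene0.pkl","rb"))["image"][165:265,210:320]
a=cv2.resize(a,(400,400),interpolation=cv2.INTER_CUBIC);b=cv2.resize(b,(396,360),interpolation=cv2.INTER_CUBIC)
c=np.zeros((400,800,3),np.uint8);c[:,:400]=a;c[:360,400:796]=b
cv2.imwrite("pics/crop0.png",np.clip(c*1.5,0,255).astype(np.uint8))
E
```

```text
(no output)
```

View pics/crop0.png

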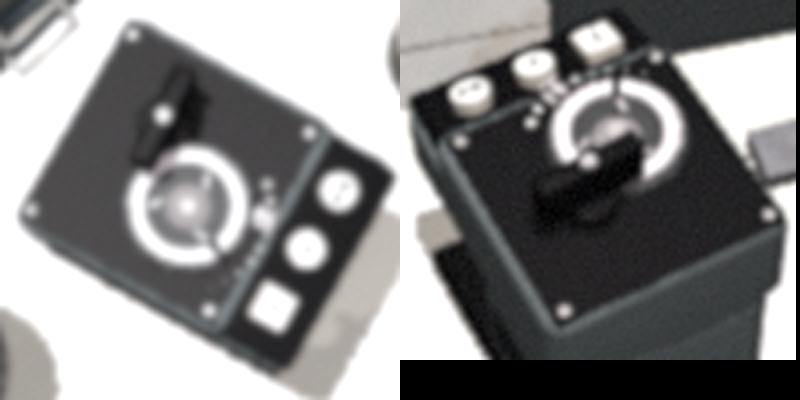

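The crop shows the deck screws, keys, collar and knob top in both views. I'll triangulate those points.

```bash
cat > h.py <<'E'
import numpy as np,pickle,cv2
from scipy.optimize import least_squares
def proj(c,X):
    p=c["R"]@X+c["t"];return np.array([c["fx"]*p[0]/p[2]+c["cx"],c["fy"]*p[1]/p[2]+c["cy"]])
def P(c):
    K=np.array([[c["fx"],0,c["cx"]],[0,c["fy"],c["cy"]],[0,0,1]]);return K@np.c_[c["R"],c["t"]]
def wcam(arm):
    o=arm.get_obs();c=arm.camera("wrist");H=c["hand_eye"];Rt=np.array(o["orientation"]);t=np.array(o["tool_pos"])
    Rc=Rt@H[:3,:3];tc=Rt@H[:3,3]+t;c["R"]=Rc.T;c["t"]=-Rc.T@tc;return c,o
def onplane(c,uv,z):
    d=c["R"].T@np.array([(uv[0]-c["cx"])/c["fx"],(uv[1]-c["cy"])/c["fy"],1]);o=-c["R"].T@c["t"];return o+d*(z-o[2])/d[2]
E
python3 - <<'E'
from h import *
T=pickle.load(open("top0.pkl","rb"));S=pickle.load(open("scene0.pkl","rb"))
pts=dict(sFL=((209,310),(657,57)),sFR=((309,132),(460,142)),sBR=((133,35),(565,311)),sBL=((30,210),(769,214)),
two=((339,191),(470,93)),one=((306,248),(535,66)),pw=((274,306),(598,40)),knob=((163,115),(590,158)))
for n,(a,b) in pts.items():
    a=np.array(a)/4+[230,140]-.375;b=(np.array(b)-[400,0])/3.6+[210,165]-.36
    X=cv2.triangulatePoints(P(T),P(S),a.astype(float),b.astype(float));X=(X[:3]/X[3])[:,0]
    print(n,np.round(X,4),proj(T,X)-a,proj(S,X)-b)
E
```

```text
sFL [0.4184 0.1792 0.1909] [-0.99529263  0.56579555] [-0.97613189 -0.03310819]
sFR [0.5192 0.1214 0.1914] [-0.79452298  0.49884927] [-0.83189032 -0.05519252]
sBR [0.5759 0.2215 0.1904] [-0.9247567   0.54828259] [-1.02426797 -0.04830791]
sBL [0.4761 0.2797 0.1917] [-0.73971878  0.39808941] [-0.76746342 -0.00866357]
two [0.4862 0.1044 0.1847] [-0.81731053  0.51124379] [-0.83434926 -0.05460498]
one [0.4535 0.124  0.1851] [-0.98572545  0.59593792] [-0.98487705 -0.05474078]
pw [0.4205 0.1428 0.1844] [-1.16319068  0.67967612] [-1.13757563 -0.05237811]
knob [0.5215 0.2029 0.2391] [-1.06251532  0.62326222] [-1.11945131 -0.05042257]
```

Units first: shifts go in shares of 62.5 mm and turns go in shares of 45 degrees. So -0.0435 m is -0.696, -0.0332 m is -0.5312.

nudge_tcp --ticks '[[[-0.696,-0.5312,-0.192],[0,0,0]],[[-0.696,-0.5312,-0.192],[0,0,0]],[[-0.696,-0.5312,-0.192],[0,0,0]],[[-0.696,-0.5312,-0.192],[0,0,0]],[[-0.696,-0.5312,-0.192],[0,0,0]],[[-0.696,-0.5312,0],[0,0,0]],[[-0.696,-0.5312,0],[0,0,0]],[[-0.696,-0.5312,0],[0,0,0]],[[-0.696,-0.5312,0],[0,0,0]],[[-0.696,-0.5312,0],[0,0,0]]]'

```text
t: 1.4
tool_pos: [0.4951, 0.1739, 0.3082]
orientation: [[-0.969, 0.249, -0.0], [0.249, 0.969, 0.0], [0.0, 0.0, -1.0]]
contact_force: [0.7, 0.8, -0.1]
gripper_width: 0.0861
grip_force: 0.0
```

nudge_tcp --ticks '[[[0,0,0],[0,0,0]],[[0,0,0],[0,0,0]]]'

```text
t: 1.65
tool_pos: [0.4937, 0.1758, 0.308]
orientation: [[-0.968, 0.249, -0.001], [0.249, 0.968, 0.001], [0.001, 0.0, -1.0]]
contact_force: [-0.3, 0.2, 0.6]
gripper_width: 0.0856
grip_force: 0.0
```

```bash
python3 - <<'E'
from plant import arm
from h import *
c,o=wcam(arm);print(o['t'],o['tool_pos'],np.round(o['orientation'],3).tolist(),np.round(o['joint_pos'],1))
pickle.dump(c,open("w1.pkl","wb"));cv2.imwrite("pics/w1.png",cv2.resize(c["image"],(800,600),interpolation=cv2.INTER_CUBIC))
E
```

```text
1.65 [0.49373958 0.17582926 0.3080435 ] [[-0.968, 0.249, -0.001], [0.249, 0.968, 0.001], [0.001, 0.0, -1.0]] [-16.3  27.7 -12.9 102.4   7.6  50.7  43. ]
```

View pics/w1.png

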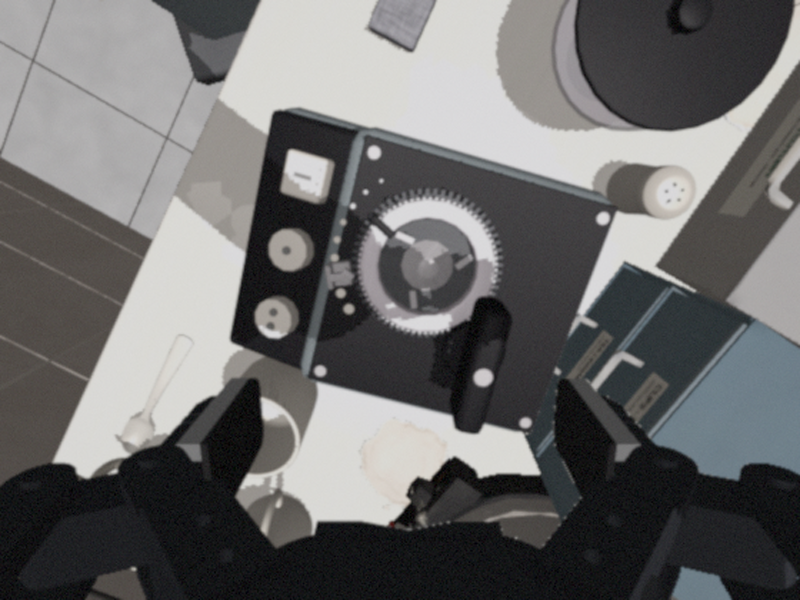

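The wrist view shows the keys at (307,175), (291,249) and (276,317). The collar centre is at about (430,262) and the knob dot at (484,377). The clip is near (340,274) and the rib near (378,228). I'll enlarge the collar.

```bash
python3 - <<'E'
from h import *
c=pickle.load(open("w1.pkl","rb"))
a=c["image"][120:310,210:380];cv2.imwrite("pics/w1c.png",np.clip(cv2.resize(a,None,fx=3.1,fy=3.1,interpolation=cv2.INTER_CUBIC)*1.4,0,255).astype(np.uint8))
q=lambda u,v,z:np.round(onplane(c,np.array([u,v])*.7-.15,z),4)
print("knob",q(484,377,.238));a=q(493,300,.237);b=q(467,430,.237);print("ends",a,b,np.degrees(np.arctan2(*(a-b)[1::-1])),(a+b)/2,np.linalg.norm(a-b))
for n,p,z in(("pw",(307,175),.185),("one",(291,249),.185),("two",(276,317),.185),("col",(430,262),.2),("sFL",(374,152),.191),("sFR",(320,371),.191),("sBR",(526,423),.191),("sBL",(602,218),.191)):print(n,q(*p,z))
E
```

```text
knob [0.5215 0.2016 0.238 ]
ends [0.4888 0.2125 0.237 ] [0.5454 0.1888 0.237 ] 157.27957844050118 [0.5171  0.20065 0.237  ] 0.06136163296392949
pw [0.4198 0.1424 0.185 ]
one [0.4528 0.1234 0.185 ]
two [0.4855 0.1044 0.185 ]
col [0.4741 0.1908 0.2   ]
sFL [0.4178 0.1776 0.191 ]
sFR [0.5188 0.1196 0.191 ]
sBR [0.5768 0.2207 0.191 ]
sBL [0.4756 0.2778 0.191 ]
```

View pics/w1c.png

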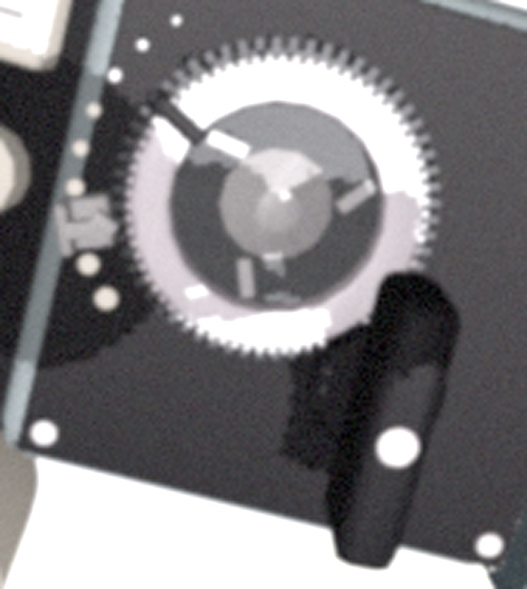

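In the tool's units: -10.7 degrees is -0.2378.

```bash
cat > ang.py <<'E'
from h import *
C=np.array([.4758,.1898])
def ang(c,uv,z):
    X=onplane(c,np.array(uv),z);d=X[:2]-C;return np.round(X,4),np.hypot(*d),np.arctan2(d[1],d[0])
E
python3 - <<'E'
from ang import *
c=pickle.load(open("w1.pkl","rb"))
f=lambda u,v:(u/3.1+210-.34,v/3.1+120-.34)
print("rib",ang(c,f(155,103),.2045),"in",ang(c,f(203,142),.2045));print("clip",ang(c,f(118,228),.203))
print("axis top",onplane(c,np.array(f(277,205)),.21))
T=np.array([[-.968,.249],[.249,.968]]);print("delta tool",T@(np.array([.5215,.2022])-[.4937,.1758]))
E
```

```text
rib (array([0.4465, 0.1692, 0.2045]), np.float64(0.03580743084490437), np.float64(-2.528589872292339)) in (array([0.4571, 0.177 , 0.2045]), np.float64(0.022630462360320812), np.float64(-2.540346732663075))
clip (array([0.4711, 0.1537, 0.203 ]), np.float64(0.03639670730808844), np.float64(-1.6996156703548762))
axis top [0.47343028 0.18923342 0.21      ]
delta tool [-0.0203368  0.0324774]
```

nudge_tcp --ticks '[[[0,0,0],[0,0,-0.2378]],[[0,0,0],[0,0,-0.2378]]]'

```text
t: 1.95
tool_pos: [0.4931, 0.1773, 0.3084]
orientation: [[-0.991, -0.131, -0.0], [-0.131, 0.991, 0.001], [0.0, 0.001, -1.0]]
contact_force: [-0.2, -0.4, -0.7]
gripper_width: 0.0855
grip_force: 0.0
```

```bash
python3 -c "
from plant import arm;print(arm.get_obs()['joint_pos'])"
```

```text
[-12.54396607  28.14916707 -19.11352105 102.2367883   11.33779855
  51.49805219  60.89441104]
```

In the tool's units: 0.03 m is 0.48, 0.0175 m is 0.28, 10 degrees is 0.2222.

nudge_tcp --ticks '[[[0,0,0],[0,0,0.2222]],[[0,0,0],[0,0,0.2222]],[[0,0,0],[0,0,0.2222]],[[-0.144,0.28,0],[0,0,0]],[[-0.144,0.28,0],[0,0,0]],[[0,0,0.48],[0,0,0]],[[0,0,0],[0,0,0]],[[0,0,0],[0,0,0]]]'

```text
t: 2.95
tool_pos: [0.5242, 0.2015, 0.279]
orientation: [[-0.921, 0.39, 0.0], [0.39, 0.921, 0.001], [-0.0, 0.001, -1.0]]
contact_force: [-0.7, 0.2, 0.3]
gripper_width: 0.0855
grip_force: 0.0
```

In the tool's units: 0.0245 m is 0.392, 0.0028 m is 0.0448.

nudge_tcp --ticks '[[[0.0448,0,0.392],[0,0,0]],[[0,0,0.392],[0,0,0]],[[0,0,0],[0,0,0]],[[0,0,0],[0,0,0]]]'

```text
t: 3.45
tool_pos: [0.5227, 0.2022, 0.2307]
orientation: [[-0.92, 0.391, 0.002], [0.391, 0.92, 0.001], [-0.002, 0.002, -1.0]]
contact_force: [0.1, 0.0, 0.4]
gripper_width: 0.0854
grip_force: 0.0
```

nudge_tcp --ticks '[[[0,0,0],[0,0,0]],[[0,0,0],[0,0,0]],[[0,0,0],[0,0,0]],[[0,0,0],[0,0,0]],[[0,0,0],[0,0,0]],[[0,0,0],[0,0,0]],[[0,0,0],[0,0,0]],[[0,0,0],[0,0,0]]]' --finger_gap 0.008 --clamp_n 50

```text
t: 4.45
tool_pos: [0.5221, 0.202, 0.2295]
orientation: [[-0.92, 0.391, 0.0], [0.391, 0.92, 0.001], [-0.0, 0.001, -1.0]]
contact_force: [-0.8, 1.3, 4.3]
gripper_width: 0.013
grip_force: 51.9
```

In the tool's units: 9 degrees is 0.2.

nudge_tcp --ticks '[[[0,0,0],[0,0,0.2]],[[0,0,0],[0,0,0.2]],[[0,0,0],[0,0,0.2]],[[0,0,0],[0,0,0.2]],[[0,0,0],[0,0,0.2]],[[0,0,0],[0,0,0.2]],[[0,0,0],[0,0,0.2]],[[0,0,0],[0,0,0.2]],[[0,0,0],[0,0,0.2]],[[0,0,0],[0,0,0.2]]]'

```text
t: 5.7
tool_pos: [0.5224, 0.2022, 0.2295]
orientation: [[0.395, 0.919, 0.001], [0.919, -0.395, 0.001], [0.001, 0.001, -1.0]]
contact_force: [0.3, 2.2, 2.1]
gripper_width: 0.0133
grip_force: 51.8
```

```bash
python3 -c "
from plant import arm;o=arm.get_obs();print(o['joint_pos'],o['wrist_torque'])"
```

```text
[-36.37021845  37.02185672  17.72984786 103.26400821 -15.90654477
  42.07962731 -33.39084452] [0.21619789 0.01647688 0.15808892]
```

In the tool's units: 9 degrees is 0.2.

nudge_tcp --ticks '[[[0,0,0],[0,0,0.2]],[[0,0,0],[0,0,0.2]],[[0,0,0],[0,0,0.2]],[[0,0,0],[0,0,0.2]],[[0,0,0],[0,0,0.2]],[[0,0,0],[0,0,0.2]],[[0,0,0],[0,0,0.2]],[[0,0,0],[0,0,0.2]],[[0,0,0],[0,0,0.2]],[[0,0,0],[0,0,0.2]]]'

```text
t: 6.95
tool_pos: [0.5226, 0.2018, 0.2296]
orientation: [[0.919, -0.395, 0.001], [-0.395, -0.919, 0.0], [0.001, -0.001, -1.0]]
contact_force: [1.1, 1.0, 2.1]
gripper_width: 0.0133
grip_force: 51.7
```

```bash
python3 -c "
from plant import arm;o=arm.get_obs();print(o['joint_pos'],o['wrist_torque'])"
```

```text
[-50.31277733  43.28294971  44.5757896  103.95395496 -39.29668685
  49.41570282 -99.95774401] [ 0.17315998 -0.11856187  0.16160728]
```

nudge_tcp --ticks '[[[0,0,0],[0,0,0]],[[0,0,0],[0,0,0]],[[0,0,0],[0,0,0]],[[0,0,0],[0,0,0]],[[0,0,0],[0,0,0]],[[0,0,0],[0,0,0]]]' --finger_gap 0.085

```text
t: 7.7
tool_pos: [0.5219, 0.2017, 0.2293]
orientation: [[0.92, -0.391, -0.0], [-0.391, -0.92, 0.0], [-0.0, -0.0, -1.0]]
contact_force: [-0.1, 0.3, -0.0]
gripper_width: 0.0849
grip_force: 0.0
```

nudge_tcp --ticks '[[[0,0,0],[0,0,-0.2222]],[[0,0,0],[0,0,-0.2222]],[[0,0,0],[0,0,-0.2222]],[[0,0,0],[0,0,-0.2222]],[[0,0,0],[0,0,-0.2222]],[[0,0,0],[0,0,-0.2222]],[[0,0,0],[0,0,-0.2222]],[[0,0,0],[0,0,-0.2222]],[[0,0,0],[0,0,-0.2222]]]'

```text
t: 8.82
tool_pos: [0.522, 0.2015, 0.2293]
orientation: [[0.386, 0.922, 0.0], [0.922, -0.386, -0.0], [-0.0, 0.0, -1.0]]
contact_force: [-0.4, -0.3, -0.9]
gripper_width: 0.0844
grip_force: 0.0
```

nudge_tcp --ticks '[[[0,0,0],[0,0,-0.2222]],[[0,0,0],[0,0,-0.2222]],[[0,0,0],[0,0,-0.2222]],[[0,0,0],[0,0,-0.2222]],[[0,0,0],[0,0,-0.2222]],[[0,0,0],[0,0,-0.2222]],[[0,0,0],[0,0,-0.2222]],[[0,0,0],[0,0,-0.2222]],[[0,0,0],[0,0,-0.2222]],[[0,0,0],[0,0,0]]]'

```text
t: 10.07
tool_pos: [0.5221, 0.2013, 0.2293]
orientation: [[-0.919, 0.393, -0.0], [0.393, 0.919, 0.0], [0.0, 0.0, -1.0]]
contact_force: [-0.3, -0.4, -0.2]
gripper_width: 0.0851
grip_force: 0.0
```

```bash
python3 - <<'E'
from plant import arm
from h import *
c,o=wcam(arm);print(o['t'],o['tool_pos'],np.round(o['joint_pos'],1))
pickle.dump(c,open("w2.pkl","wb"));cv2.imwrite("pics/w2.png",cv2.resize(c["image"],(800,600),interpolation=cv2.INTER_CUBIC))
E
```

```text
10.075 [0.52206172 0.20127576 0.2292523 ] [-20.2  35.9  -9.2 102.5   8.   42.3  33.2]
```

View pics/w2.png

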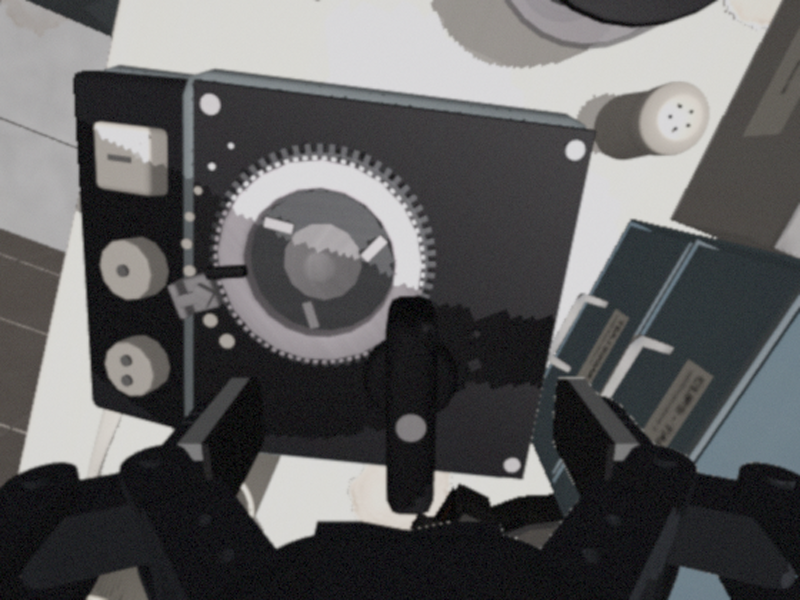

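The view shows the rib's outer end at about (207,272) and the clip tip at about (220,291). The rib is nearly at the clip and needs more coarse winding.

```bash
python3 - <<'E'
from ang import *
c=pickle.load(open("w2.pkl","rb"));f=lambda u,v:(u*.7-.15,v*.7-.15)
print("rib",ang(c,f(208,272),.2045),"in",ang(c,f(245,270),.2045));print("clip",ang(c,f(219,291),.203));print("axis",onplane(c,np.array(f(319,263)),.21), onplane(c,np.array(f(325,254)),.2))
E
```

```text
rib (array([0.4643, 0.1565, 0.2045]), np.float64(0.035203969635886186), np.float64(-1.9039970020965904)) in (array([0.4683, 0.1675, 0.2045]), np.float64(0.023528353030116807), np.float64(-1.8960526642051958))
clip (array([0.4712, 0.156 , 0.203 ]), np.float64(0.03411500381996535), np.float64(-1.7070319885677818))
axis [0.47479136 0.19115264 0.21      ] [0.4739979  0.19172989 0.2       ]
```

nudge_tcp --ticks '[[[0,0,0],[0,0,0]],[[0,0,0],[0,0,0]],[[0,0,0],[0,0,0]],[[0,0,0],[0,0,0]],[[0,0,0],[0,0,0]],[[0,0,0],[0,0,0]]]' --finger_gap 0.008 --clamp_n 50

```text
t: 10.88
tool_pos: [0.522, 0.202, 0.2295]
orientation: [[-0.92, 0.391, 0.0], [0.391, 0.92, 0.001], [-0.0, 0.001, -1.0]]
contact_force: [-0.4, 1.0, 2.3]
gripper_width: 0.013
grip_force: 51.9
```

nudge_tcp --ticks '[[[0,0,0],[0,0,0.2]],[[0,0,0],[0,0,0.2]],[[0,0,0],[0,0,0.2]],[[0,0,0],[0,0,0.2]],[[0,0,0],[0,0,0.2]],[[0,0,0],[0,0,0.2]],[[0,0,0],[0,0,0.2]],[[0,0,0],[0,0,0]]]'

```text
t: 11.88
tool_pos: [0.5223, 0.2023, 0.2295]
orientation: [[-0.071, 0.997, 0.001], [0.997, 0.071, 0.0], [0.0, 0.001, -1.0]]
contact_force: [0.7, 1.2, 0.9]
gripper_width: 0.0128
grip_force: 52.0
```

In the tool's units: 9 degrees is 0.2.

nudge_tcp --ticks '[[[0,0,0],[0,0,0.2]],[[0,0,0],[0,0,0.2]],[[0,0,0],[0,0,0.2]],[[0,0,0],[0,0,0.2]],[[0,0,0],[0,0,0.2]],[[0,0,0],[0,0,0]],[[0,0,0],[0,0,0]],[[0,0,0],[0,0,0]]]'

```text
t: 12.88
tool_pos: [0.5225, 0.2022, 0.2295]
orientation: [[0.655, 0.756, 0.001], [0.756, -0.655, 0.001], [0.002, 0.0, -1.0]]
contact_force: [2.0, 1.9, 1.2]
gripper_width: 0.0127
grip_force: 52.0
```

```bash
python3 - <<'E'
from plant import arm
from h import *
c,o=wcam(arm);pickle.dump(c,open("w3.pkl","wb"));cv2.imwrite("pics/w3.png",cv2.resize(c["image"],(800,600),interpolation=cv2.INTER_CUBIC))
E
```

```text
(no output)
```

View pics/w3.png

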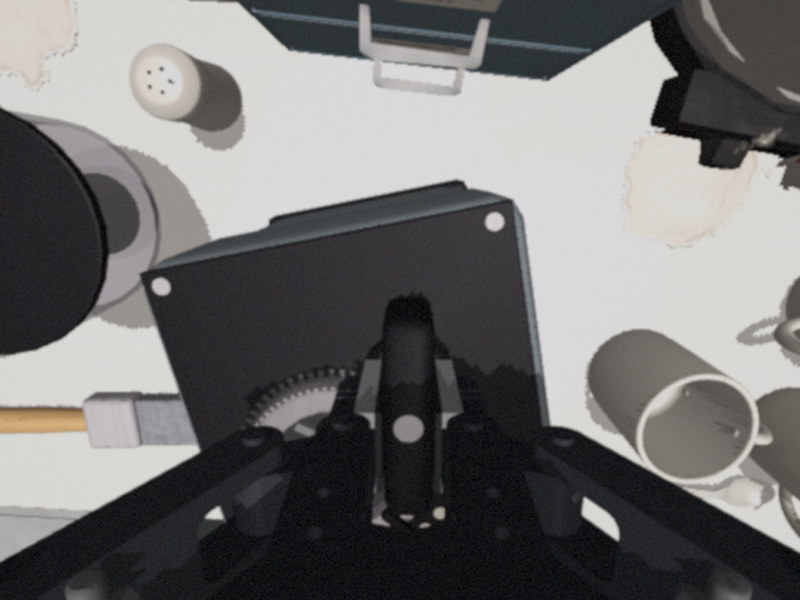

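The clip is hidden here behind the gripper, but the bar is held squarely. By count the rib is about 9 mm past the clip. I'll come back 90 degrees, then look.

In the tool's units: -9 degrees is -0.2.

nudge_tcp --ticks '[[[0,0,0],[0,0,-0.2]],[[0,0,0],[0,0,-0.2]],[[0,0,0],[0,0,-0.2]],[[0,0,0],[0,0,-0.2]],[[0,0,0],[0,0,-0.2]],[[0,0,0],[0,0,-0.2]],[[0,0,0],[0,0,-0.2]],[[0,0,0],[0,0,-0.2]],[[0,0,0],[0,0,-0.2]],[[0,0,0],[0,0,-0.2]]]'

```text
t: 14.18
tool_pos: [0.522, 0.202, 0.2295]
orientation: [[-0.758, 0.652, 0.0], [0.652, 0.758, 0.001], [0.0, 0.001, -1.0]]
contact_force: [0.9, 3.3, 1.2]
gripper_width: 0.0132
grip_force: 52.0
```

nudge_tcp --ticks '[[[0,0,0],[0,0,0]],[[0,0,0],[0,0,0]]]'

```text
t: 14.42
tool_pos: [0.522, 0.202, 0.2295]
orientation: [[-0.753, 0.658, 0.0], [0.658, 0.753, 0.001], [0.0, 0.001, -1.0]]
contact_force: [0.2, 3.2, 3.0]
gripper_width: 0.0131
grip_force: 52.2
```

```bash
python3 - <<'E'
from plant import arm
from h import *
c,o=wcam(arm);pickle.dump(c,open("w4.pkl","wb"));a=c["image"][110:310,40:300];cv2.imwrite("pics/w4.png",np.clip(cv2.resize(a,None,fx=3,fy=3,interpolation=cv2.INTER_CUBIC)*1.3,0,255).astype(np.uint8))
E
```

```text
(no output)
```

View pics/w4.png

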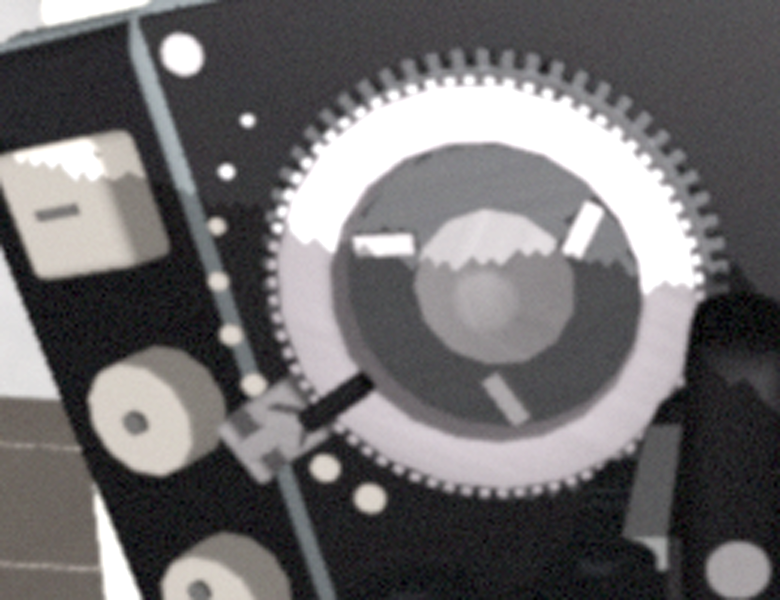

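The rib's outer end is at about (304,419) and its inner end at (366,384). The clip body corners are about (290,380), (222,430), (265,482) and (330,438).

```bash
python3 - <<'E'
from ang import *
import ang as A
c=pickle.load(open("w4.pkl","rb"));f=lambda u,v:np.array((u/3+40-.33,v/3+110-.33))
ax=onplane(c,f(490,283),.201);print("axis",ax)
for cc in (A.C,ax[:2]):
    A.C=cc
    print("rib",ang(c,f(304,419),.2045),"in",ang(c,f(368,383),.2045))
    for p in((290,380),(222,430),(265,482),(330,438)):print("clipcorner",ang(c,f(*p),.195),ang(c,f(*p),.203))
E
```

```text
axis [0.475197  0.1907386 0.201    ]
rib (array([0.4716, 0.1544, 0.2045]), np.float64(0.03561482031815919), np.float64(-1.6901100237199695)) in (array([0.474 , 0.1664, 0.2045]), np.float64(0.02348771898179387), np.float64(-1.6463141282533873))
clipcorner (array([0.4654, 0.1521, 0.195 ]), np.float64(0.0391257508488167), np.float64(-1.8388411207235973)) (array([0.4657, 0.1567, 0.203 ]), np.float64(0.0345695525352896), np.float64(-1.8679055988087705))
clipcorner (array([0.464 , 0.1369, 0.195 ]), np.float64(0.05421896772195858), np.float64(-1.790965301159274)) (array([0.4643, 0.1423, 0.203 ]), np.float64(0.04885716983803429), np.float64(-1.8089416104735108))
clipcorner (array([0.4751, 0.1352, 0.195 ]), np.float64(0.05462077383442005), np.float64(-1.5840905828159162)) (array([0.4748, 0.1407, 0.203 ]), np.float64(0.04910837667364658), np.float64(-1.5904594261147562))
clipcorner (array([0.4768, 0.1494, 0.195 ]), np.float64(0.04037836903352467), np.float64(-1.5453235381782053)) (array([0.4765, 0.1542, 0.203 ]), np.float64(0.03556685602243456), np.float64(-1.5510753005220443))
rib (array([0.4
[... 337 characters left out ...]
 np.float64(0.035300767340464084), np.float64(-1.8437857234108024))
clipcorner (array([0.464 , 0.1369, 0.195 ]), np.float64(0.05500894400205219), np.float64(-1.7765410797065964)) (array([0.4643, 0.1423, 0.203 ]), np.float64(0.04963360228428818), np.float64(-1.7926736329611224))
clipcorner (array([0.4751, 0.1352, 0.195 ]), np.float64(0.05555468753496727), np.float64(-1.5730124741816667)) (array([0.4748, 0.1407, 0.203 ]), np.float64(0.050038800851174264), np.float64(-1.578041903099449))
clipcorner (array([0.4768, 0.1494, 0.195 ]), np.float64(0.041336080926876954), np.float64(-1.5313183179955814)) (array([0.4765, 0.1542, 0.203 ]), np.float64(0.03652184410633485), np.float64(-1.535073848495919))
```

In the tool's units: -4 degrees is -0.0889.

nudge_tcp --ticks '[[[0,0,0],[0,0,-0.0889]],[[0,0,0],[0,0,0]],[[0,0,0],[0,0,0]],[[0,0,0],[0,0,0]]]'

```text
t: 14.98
tool_pos: [0.522, 0.202, 0.2294]
orientation: [[-0.798, 0.603, 0.0], [0.603, 0.798, 0.0], [-0.0, 0.0, -1.0]]
contact_force: [0.3, 3.6, 3.9]
gripper_width: 0.0129
grip_force: 52.3
```

nudge_tcp --ticks '[[[0,0,0],[0,0,0]],[[0,0,0],[0,0,0]],[[0,0,0],[0,0,0]],[[0,0,0],[0,0,0]],[[0,0,0],[0,0,0]],[[0,0,0],[0,0,0]]]' --finger_gap 0.085

```text
t: 15.72
tool_pos: [0.5219, 0.2016, 0.2293]
orientation: [[-0.798, 0.602, -0.0], [0.602, 0.798, -0.0], [0.0, -0.0, -1.0]]
contact_force: [-0.4, 0.9, -0.2]
gripper_width: 0.0853
grip_force: 0.0
```

nudge_tcp --ticks '[[[0,0,-0.64],[0,0,0]],[[0,0,-0.64],[0,0,0]],[[0,0,0],[0,0,0]],[[0,0,0],[0,0,0]]]'

```text
t: 16.23
tool_pos: [0.5215, 0.2015, 0.3089]
orientation: [[-0.798, 0.602, -0.001], [0.602, 0.798, -0.0], [0.0, -0.001, -1.0]]
contact_force: [-0.7, 0.1, -0.3]
gripper_width: 0.085
grip_force: 0.0
```

```bash
python3 - <<'E'
from plant import arm
from h import *
c,o=wcam(arm);print(o['t'],np.round(o['joint_pos'],1));pickle.dump(c,open("w5.pkl","wb"));a=c["image"][60:260,60:320];cv2.imwrite("pics/w5.png",np.clip(cv2.resize(a,None,fx=3,fy=3,interpolation=cv2.INTER_CUBIC)*1.3,0,255).astype(np.uint8))
E
```

```text
16.225 [-22.5  30.2  -5.5  96.9   3.4  53.1  23.7]
```

View pics/w5.png

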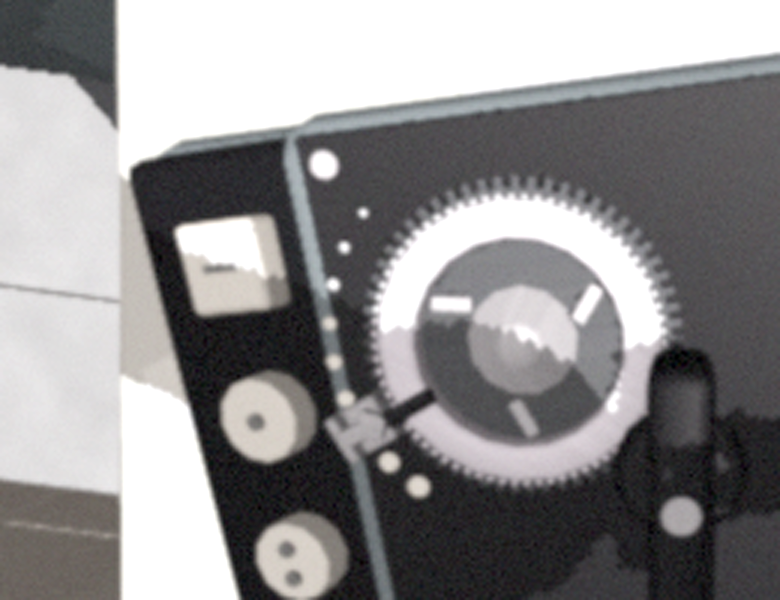

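The rib's line, (436,394) to (385,416), runs into the middle of the clip at about (361,428), so they are aligned. Next come the keys: close the fingers, turn square to the grinder and tilt 15 degrees.

In the tool's units: 10.3 degrees is 0.2289.

nudge_tcp --ticks '[[[0,0,0],[0,0,0.2289]],[[0,0,0],[0,0,0.2289]],[[0,0,0],[0,0,0.2289]],[[0,0,0],[0,0,0.2289]],[[0,0,0],[0,0,0.2289]],[[0,0,0],[0,0,0.2289]],[[0,0,0],[0,0,0.2289]],[[0,0,0],[0,0,0.2289]],[[0,0,0],[0,0.1667,0]],[[0,0,0],[0,0.1667,0]]]' --finger_gap 0 --clamp_n 40

```text
t: 17.52
tool_pos: [0.5214, 0.202, 0.3079]
orientation: [[0.474, 0.871, 0.127], [0.841, -0.49, 0.227], [0.26, -0.0, -0.966]]
contact_force: [0.7, 0.8, -0.4]
gripper_width: 0.0001
grip_force: 0.0
```

nudge_tcp --ticks '[[[0,0,0],[0,0,0]],[[0,0,0],[0,0,0]]]'

```text
t: 17.77
tool_pos: [0.5221, 0.2024, 0.3089]
orientation: [[0.474, 0.871, 0.126], [0.842, -0.49, 0.225], [0.257, -0.001, -0.966]]
contact_force: [0.2, -0.6, 0.6]
gripper_width: 0.0
grip_force: 0.0
```

```bash
cat > k.py <<'E'
from plant import arm
import numpy as np
o=arm.get_obs();R=np.array(o['orientation']);t=np.array(o['tool_pos'])
u=np.array([.496,.868,0]);n=-np.sin(np.radians(15))*u+[0,0,np.cos(np.radians(15))]
for k,X in dict(pw=[.4200,.1426,.185],two=[.4858,.1044,.185]).items(): print(k,np.round(R.T@(np.array(X)+n*.017-t),4))
print(R.T@n,np.round(o['joint_pos'],1),o['contact_force'])
E
python3 k.py
```

```text
pw [-0.1307 -0.0596  0.0765]
two [-0.1316  0.0165  0.0762]
[-0.00148417 -0.00238349 -0.9999773 ] [-26.6  26.4   9.3 107.8 -23.7  37.2 -30.2] [ 0.22500101 -0.5793205   0.56213334]
```

In the tool's units: -0.0437 m is -0.6992, -0.0435 m is -0.696.

nudge_tcp --ticks '[[[-0.696,-0.3184,0],[0,0,0]],[[-0.696,-0.3184,0],[0,0,0]],[[-0.6992,-0.3168,0],[0,0,0]],[[0,0,0.48],[0,0,0]],[[0,0,0.424],[0,0,0]],[[0,0,0],[0,0,0]],[[0,0,0],[0,0,0]]]'

```text
t: 18.65
tool_pos: [0.4158, 0.1345, 0.2212]
orientation: [[0.473, 0.872, 0.127], [0.842, -0.49, 0.226], [0.259, 0.0, -0.966]]
contact_force: [-0.5, -0.1, 0.3]
gripper_width: -0.0001
grip_force: 0.0
```

```bash
python3 k.py;python3 - <<'E'
from plant import arm
from h import *
c,o=wcam(arm);pickle.dump(c,open("w6.pkl","wb"));cv2.imwrite("pics/w6.png",cv2.resize(c["image"],(800,600),interpolation=cv2.INTER_CUBIC))
E
```

```text
pw [-0.0006 -0.0004  0.0204]
two [-0.0016  0.0757  0.0201]
[ 5.88536704e-04 -1.64954855e-03 -9.99979710e-01] [-12.4  26.9  -5.9 132.  -36.8  12.6 -11.5] [-0.4642252  -0.0658703   0.25051281]
```

View pics/w6.png

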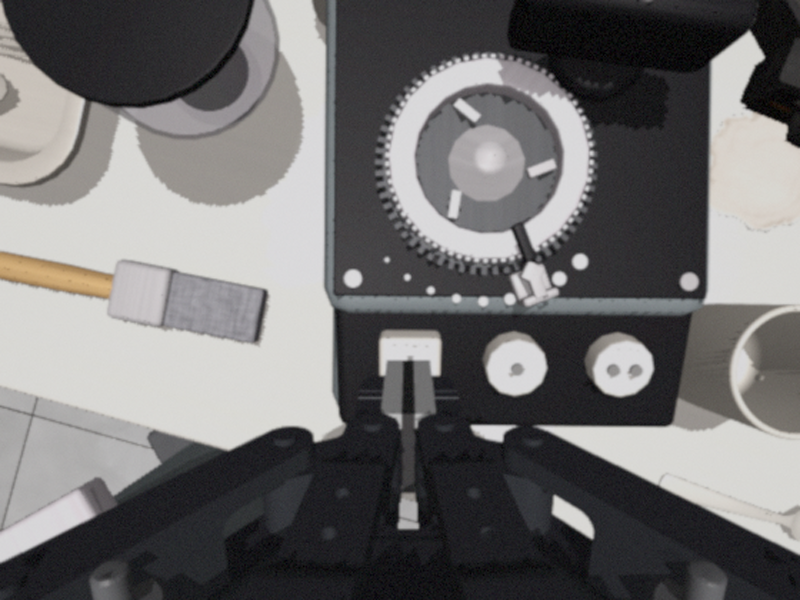

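The closed fingertips sit over the power key at about (410,355), and the rib is in line with the clip at about (530,270). Pressing now.

In the tool's units: 0.009 m is 0.144, 0.003 m is 0.048.

nudge_tcp --ticks '[[[0,0,0.144],[0,0,0]],[[0,0,0.144],[0,0,0]],[[0,0,0.048],[0,0,0]],[[0,0,0.048],[0,0,0]],[[0,0,0],[0,0,0]]]'

```text
t: 19.32
tool_pos: [0.418, 0.1391, 0.1975]
orientation: [[0.475, 0.871, 0.126], [0.841, -0.491, 0.225], [0.259, -0.001, -0.966]]
contact_force: [0.6, -0.6, 0.1]
gripper_width: -0.0004
grip_force: 0.0
```

```bash
python3 k.py
```

```text
pw [ 0.0007 -0.0001 -0.0039]
two [-0.0002  0.076  -0.0042]
[-2.23157321e-04 -2.03478862e-03 -9.99979148e-01] [-10.2  30.2 -10.3 132.9 -38.7   7.7 -10.1] [ 0.59865178 -0.60164523  0.07598887]
```

nudge_tcp --ticks '[[[0,0,0.024],[0,0,0]],[[0,0,0.016],[0,0,0]],[[0,0,0],[0,0,0]]]'

```text
t: 19.7
tool_pos: [0.4181, 0.1392, 0.1968]
orientation: [[0.475, 0.871, 0.129], [0.841, -0.492, 0.226], [0.26, 0.001, -0.966]]
contact_force: [-6.0, -5.3, 24.7]
gripper_width: -0.0004
grip_force: 13.0
```

```bash
python3 k.py
```

```text
pw [ 0.0008 -0.     -0.0046]
two [-0.0001  0.076  -0.0048]
[ 1.13382160e-03 -4.54897507e-04 -9.99980497e-01] [-10.   30.3 -10.6 133.1 -38.9   7.3 -10. ] [-6.0107053  -5.31763713 24.66855651]
```

In the tool's units: 0.038 m is 0.608, -0.012 m is -0.192.

nudge_tcp --ticks '[[[0,0,-0.192],[0,0,0]],[[0,0,-0.192],[0,0,0]],[[0,0.608,0],[0,0,0]],[[0,0.608,0],[0,0,0]],[[0,0,0],[0,0,0]],[[0,0,0],[0,0,0]]]'

```text
t: 20.45
tool_pos: [0.4805, 0.0972, 0.2181]
orientation: [[0.475, 0.871, 0.125], [0.841, -0.491, 0.226], [0.258, -0.002, -0.966]]
contact_force: [0.1, 0.6, 0.4]
gripper_width: 0.0
grip_force: 0.0
```

```bash
python3 k.py;python3 - <<'E'
from plant import arm
from h import *
c,o=wcam(arm);pickle.dump(c,open("w7.pkl","wb"));a=c["image"][150:310,80:340];cv2.imwrite("pics/w7.png",np.clip(cv2.resize(a,None,fx=3,fy=3,interpolation=cv2.INTER_CUBIC)*1.2,0,255).astype(np.uint8))
E
```

```text
pw [ 0.0009 -0.075   0.0177]
two [-0.      0.0011  0.0173]
[-6.32113474e-04 -3.31011445e-03 -9.99975565e-01] [ -8.2  30.4  -1.7 123.  -32.9  20.2  -8.6] [0.06124433 0.61957811 0.35920665]
```

View pics/w7.png

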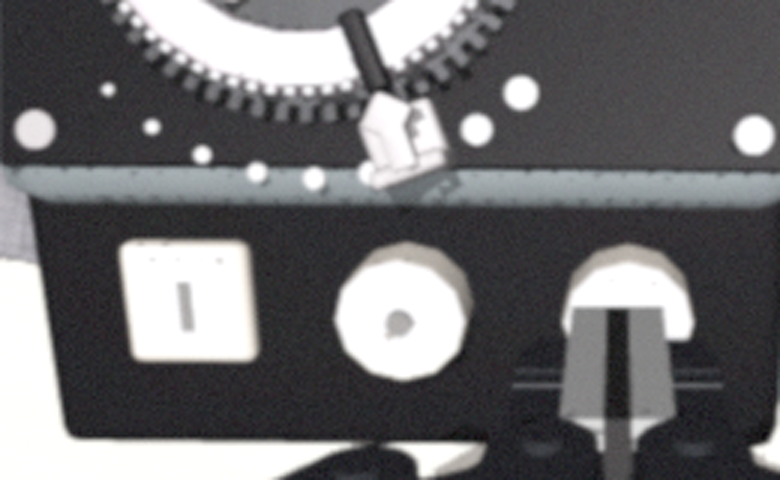

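The power key at (190,300) now stands low, and the fingertips are over the two-dot key at about (620,300). Pressing and holding for about a second.

In the tool's units: 0.01 m is 0.16, 0.006 m is 0.096.

nudge_tcp --ticks '[[[0,0.016,0.16],[0,0,0]],[[0,0,0.096],[0,0,0]],[[0,0,0.048],[0,0,0]],[[0,0,0.032],[0,0,0]],[[0,0,0],[0,0,0]]]'

```text
t: 21.12
tool_pos: [0.4846, 0.1016, 0.1983]
orientation: [[0.474, 0.871, 0.126], [0.841, -0.491, 0.226], [0.259, -0.001, -0.966]]
contact_force: [-2.7, -1.1, 4.7]
gripper_width: 0.0002
grip_force: 2.4
```

```bash
python3 k.py
```

```text
pw [ 0.0005 -0.0764 -0.003 ]
two [-0.0005 -0.0004 -0.0034]
[ 1.93188069e-04 -2.85166701e-03 -9.99977159e-01] [ -7.3  32.8  -3.9 123.5 -34.2  17.   -7.5] [-2.70008451 -1.10986636  4.652758  ]
```

Units first: shifts go in shares of 62.5 mm and turns go in shares of 45 degrees. So 0.0007 m is 0.0112.

nudge_tcp --ticks '[[[0,0,0.0112],[0,0,0]],[[0,0,0],[0,0,0]],[[0,0,0],[0,0,0]],[[0,0,0],[0,0,0]],[[0,0,0],[0,0,0]],[[0,0,0],[0,0,0]],[[0,0,0],[0,0,0]]]'

```text
t: 22.0
tool_pos: [0.4846, 0.1016, 0.1981]
orientation: [[0.474, 0.871, 0.126], [0.841, -0.491, 0.226], [0.259, -0.001, -0.966]]
contact_force: [-3.8, -1.0, 11.0]
gripper_width: 0.0002
grip_force: 5.5
```

```bash
python3 k.py
```

```text
pw [ 0.0005 -0.0764 -0.0032]
two [-0.0005 -0.0003 -0.0035]
[ 5.06000677e-04 -2.51697999e-03 -9.99977948e-01] [ -7.2  32.8  -3.9 123.5 -34.3  16.9  -7.4] [-3.80980233 -1.03829216 11.04412305]
```

nudge_tcp --ticks '[[[0,0,-0.32],[0,0,0]],[[0,0,-0.48],[0,0,0]],[[0,0,-0.8],[0,0,0]],[[0,0,0],[0,0,0]],[[0,0,0],[0,0,0]],[[0,0,0],[0,0,0]]]'

```text
t: 22.75
tool_pos: [0.472, 0.0791, 0.2929]
orientation: [[0.475, 0.871, 0.125], [0.842, -0.491, 0.225], [0.258, -0.002, -0.966]]
contact_force: [1.1, 0.2, 0.9]
gripper_width: 0.0002
grip_force: 0.0
```

```bash
python3 - <<'E'
from plant import arm
from h import *
c,o=wcam(arm);print(o['qd'],o['contact_force']);a=c["image"];cv2.imwrite("pics/w8.png",np.clip(cv2.resize(a,(800,600),interpolation=cv2.INTER_CUBIC)*1.2,0,255).astype(np.uint8))
E
```

```text
[ 0.05141859  0.16608431  0.1065602  -0.1640651   0.17498381  0.20453596
 -0.17330413] [1.05771736 0.16761649 0.86355707]
```

View pics/w8.png

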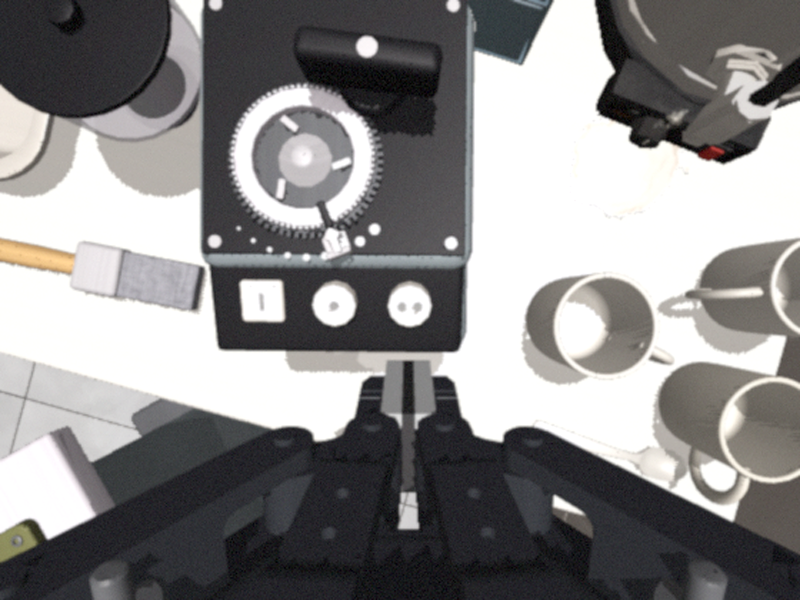

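Final view: the rib is in line with the clip at about (333,235), the power key at (262,300) is low, and the two-dot key at (408,304) is out again. The robot is clear of everything.

```bash
python3 -c "
from plant import arm;print(arm.job_done())"
```

```text
the job is handed in; nothing more can be done
None
```

The job is handed in with no verdict shown: I wound the collar about 9 mm past the clip (by knob count; the rib was hidden then) and brought it back in line towards fine. I then pushed the power key in, held the two-dot key down for about a second and let go, and left the arm clear of everything.

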